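Put the projection lenses back in their caddy

ROBOT

A 6-joint arm with a two-finger parallel gripper is mounted at the origin on the work surface. World frame = base frame: x ahead of the robot, y to its left, z up, the work surface at z = 0. Lengths are in m, angles in degrees, forces in N, time in s.
With the tool pointing down it reaches from about 0.35 to 0.85 m from the base axis. Payload 8.1 kg.
Tool frame: the origin (TCP) lies midway between the tips of the shut fingers; the grasp point (between the pads) lies 19 mm behind it; z points along the fingers, y is the direction in which the jaws open and shut (so a half turn about z gives the same grasp; the last joint's range is limited). The gripper opens to 93 mm and grips with 3 to 60 N. Pads are 15 mm wide; open, the fingers measure 128 mm over their backs; the gripper's body (75 mm by 188 mm) begins 65 mm behind the grasp point.
Start: joints at [-69.637, 7.471, 85.268, -0, 87.261, -4.893], TCP at [0.256, -0.543, 0.219] pointing down, gripper open.
Joint ranges: [-169.43, 169.43], [-51.17, 129.36], [1.28, 143.12], [-76.62, 256.62], [0, 156.53], [-152.29, 152.29]. Speed limits (degrees/s): [136.94, 136.94, 159.86, 180, 180, 180].

INTERFACE

Orientations are given as [roll, pitch, yaw] about the fixed x, y, z axes, in that order (R = Rz(yaw) Ry(pitch) Rx(roll)).
In Python, from plant import bot gives the robot as it stands.
- The arm moves only by the tool servo_tool, never from a script. Its arguments are lists of equal length, an entry for each row: "translation": the shift along the tool's x, y, z in cm, a list of three; "dr": the turn, a rotation vector about the tool's x, y, z in degrees, a list of three. A call has 1 to 12 rows; each row shifts and turns the commanded pose from where the row before left it, along the tool's axes as they then stand; what a row does not reach is not made up. A row lasts 1/12 s, in which the tool goes at most 41.7 mm and 7.16 degrees, less where a joint would pass 70% of its speed; a pose out of reach is approached as far as the arm can. A call is refused whole if a number of a shift passes 4.17 or a number of a turn 7.16, either way. A call with a gripper value outside its range is refused whole. "gripper" is the closure, from -1 (fully open) to 1 (shut), set as the call begins (left out, the last holds). The fingers move at their own pace and stop on an object; the grip force is fixed at half the most. Time passes only in rows, so rows that do not move let the fingers close. It gives the time, the measured TCP pose, the force and the opening at its end, in the units of the state.
- bot.observe(): the state, without advancing time (a new reading comes with each control period).
- bot.camera(name): name is "scene" or "top" or "wrist"; returns (picture, depth): 480x640x3 uint8, red, green, blue; 480x640 float32, m along the optical axis (not along the pixel's ray), 0 where there is no reading.
- bot.camera_params(name): a dict with "fx", "fy", "cx", "cy" (pixels), "k1" (the pictures are not rectified: a ray, as slopes to the right and down, at radius r is drawn at 1 + k1 r^2 times it, then the intrinsics apply), "pose" (4x4, takes a point from camera to world coordinates). Camera axes: x right, y up, looking along -z (the intrinsics and any distortion apply to the point x, -y, -z); pixel columns grow to the right and rows downward; lengths in m; the calibration is good to about 2 mm. A picture is of the moment at which its call begins: read the wrist's pose just before it. camera_params takes no time and is no camera call; for the wrist camera it gives the pose at the moment of the call.
- bot.hand_in(): hands the job in, once; it reports no verdict.
The state is a dict: "time_s": time; "qpos": joint angles; "dq": joint speeds; "joint_torque": joint torques, N m; "tcp_pos": TCP position; "orientation": TCP orientation; "ft_force": force on the tool from outside, world axes, zero at the start; "moment": the same for the moment, N m; "width": finger opening in m.
Only numpy, scipy, OpenCV 4.12 (cv2) and the standard library are available. Lean on these libraries where they do the work, as an engineer would, in place of code of your own. Each camera call takes 0.05 s, during which the arm holds its last target. There are 200 camera calls.

TASK

Put the three projection lenses (the black barrels that taper to a narrow aluminium nose) into the yellow caddy, each standing upright, nose up, on the floor of the compartment that matches its width: the slimmest in the smallest compartment, the middle one in the middle-sized, the widest in the largest. Set them down gently, without dropping them, and leave the look-alikes (the two collared eyepieces and the open spacer tube) standing where they are.

Things in the scene. Friction and masses are not known exactly. Their poses are not given: they have to be found in the camera images.
- lens_slim: The slimmest projection lens, standing upright: black straight barrel 24 mm in diameter with thin aluminium bands, 76 mm tall in all; the top 18 mm tapers to a narrow bare-aluminium nose with a small glass, so grip the black barrel below it. Origin: centre of its underside; z up the barrel (round, yaw means nothing). Under 0.35 kg.
- lens_medium: The middle-sized projection lens, standing upright: black straight barrel 34 mm in diameter with thin aluminium bands, 68 mm tall in all; the top 18 mm tapers to a narrow bare-aluminium nose with a small glass, so grip the black barrel below it. Origin: centre of its underside; z up the barrel (round, yaw means nothing). Under 0.35 kg.
- lens_wide: The widest projection lens, standing upright: black straight barrel 46 mm in diameter with thin aluminium bands, 60 mm tall in all; the top 18 mm tapers to a narrow bare-aluminium nose with a small glass, so grip the black barrel below it. Origin: centre of its underside; z up the barrel (round, yaw means nothing). Under 0.35 kg.
- seat_small: The smallest of the three white square compartments in the yellow caddy: inside 44 x 44 mm, walls 3 mm thick and 14 mm high, floor 3 mm thick. Origin: centre of its underside (which is 4 mm above the table); z up, x and y along its walls, x along the row of compartments. Their order in the row changes. Fixed.
- seat_medium: The middle-sized of the three white square compartments in the yellow caddy: inside 54 x 54 mm, walls 3 mm thick and 14 mm high, floor 3 mm thick. Origin: centre of its underside (which is 4 mm above the table); z up, x and y along its walls, x along the row of compartments. Their order in the row changes. Fixed.
- seat_large: The largest of the three white square compartments in the yellow caddy: inside 66 x 66 mm, walls 3 mm thick and 14 mm high, floor 3 mm thick. Origin: centre of its underside (which is 4 mm above the table); z up, x and y along its walls, x along the row of compartments. Their order in the row changes. Fixed.
- caddy: Low yellow plastic caddy, 250 x 92 mm with a rim 12 mm high, holding the three white compartments in one row along its x axis, 78 mm between centres. Origin: centre of its underside; z up. It may lie at any yaw, left or right of the middle. It does not move. The lenses and look-alikes stand on a 3 mm thick white pad on the other side, about 100 mm apart, with a few low loose things (under 13 mm) between them.
- eyepiece_slim: Slim eyepiece, a look-alike to leave alone, standing upright: black straight barrel 24 mm in diameter, 66 mm tall, that ends in a wider flat rubber collar 34 mm in diameter with a large glass; no taper. Origin: centre of its underside; z up. It stands among the lenses.
- eyepiece_wide: Wide eyepiece, a look-alike to leave alone, standing upright: black straight barrel 34 mm in diameter, 60 mm tall, that ends in a wider flat rubber collar 44 mm in diameter with a large glass; no taper. Origin: centre of its underside; z up. It stands among the lenses.
- spacer_tube: Black spacer tube, a look-alike to leave alone: plain tube open at both ends, 40 mm in outer and 28 mm in inner diameter, 55 mm tall, standing upright. Origin: centre of its underside; z up.
Mind the look-alikes: they are no part of the job. Leave any green or orange look-alike of the seat_medium alone.

How it is judged:
By the outcome, as a careful person would: the job done as asked, in the order asked, and still so for the second after the job is handed in, with the robot touching nothing.
It also fails if it takes over 90 s, if anything falls off the work surface, if the arm or the gripper's body presses on something with over 40 N, if the wrist force passes 120 N, or if a joint passes its speed limit or range.

## Working session

There is one attempt and no reset: what is moved stays moved. The work goes in short steps, Python scripts to look and compute and a tool call to move; the robot and the scene stay as the last step left them, time stands still between calls to the robot, and variables do not carry over. Pictures are saved under pics/ and viewed, about 12 in all and at most 16, crops included, and the job is handed in when it is done.

Besides the shell and the picture viewer there is one more tool, called after ">>>" by a JSON object that holds its "method" and its "body". servo_tool: Moves the arm, as the interface text tells. Its arguments: {"type":"object","properties":{"translation":{"type":"array"},"dr":{"type":"array"},"gripper":{"type":"number"}},"required":["translation","dr"]}

```bash
mkdir -p pics
cat > h.py <<'E'
from plant import bot
import numpy as np, cv2
def shot(name,f=None):
    P=bot.camera_params(name); im,d=bot.camera(name)
    if f: cv2.imwrite(f,im[...,::-1]); np.savez('/tmp/'+name,im=im,d=d,P=P)
    return im,d,P
def world(P,u,v,d):
    u=np.asarray(u,float);v=np.asarray(v,float)
    xd=(u-P['cx'])/P['fx'];yd=(v-P['cy'])/P['fy'];x,y=xd.copy(),yd.copy()
    for _ in range(8):
        s=1+P['k1']*(x*x+y*y);x=xd/s;y=yd/s
    c=np.stack([x*d,-y*d,-d*np.ones_like(x),np.ones_like(x)],-1)
    return (c@np.array(P['pose']).T)[...,:3]
def cloud(P,d):
    v,u=np.mgrid[:480,:640]; w=world(P,u,v,d); w[d<=0]=np.nan; return w
E
python3 - <<'E'
from h import *
for n in('scene','top'):
    im,d,P=shot(n,f'pics/{n}0.png'); print(n,P['fx'],P['k1'],np.round(P['pose'],3).tolist())
s=bot.observe();print(s)
E
```

```text
scene 595.3596886713381 -0.06863798540821696 [[0.689, -0.582, 0.432, 0.973], [0.725, 0.557, -0.405, -0.376], [-0.005, 0.592, 0.806, 0.853], [0.0, 0.0, 0.0, 1.0]]
top 518.3275404036783 -0.044528002098155356 [[-0.015, 0.998, -0.061, 0.483], [-1.0, -0.016, -0.005, 0.012], [-0.006, 0.061, 0.998, 0.93], [0.0, 0.0, 0.0, 1.0]]
{'time_s': 0.1, 'qpos': array([-6.96394851e+01,  7.51148183e+00,  8.53216774e+01,  4.13382359e-04,
        8.72622830e+01, -4.89355502e+00]), 'dq': array([ 0.0012848 , -0.11381864, -0.00564784, -0.00663909, -0.03816197,
       -0.03551816]), 'joint_torque': array([ 2.16258166e-03, -5.61339569e+01, -4.93096089e+01,  7.71747250e-02,
        2.91407813e-02, -6.11406426e-05]), 'tcp_pos': array([ 0.25582011, -0.5421677 ,  0.21769811]), 'orientation': array([-1.79904941e+02, -8.55304655e-03,  2.52540427e+01]), 'ft_force': array([ 0.11893769, -0.03636719, -0.69847433]), 'moment': array([-0.01131269, -0.02958444,  0.01803759]), 'width': 0.09297183170414966}
```

View pics/top0.png

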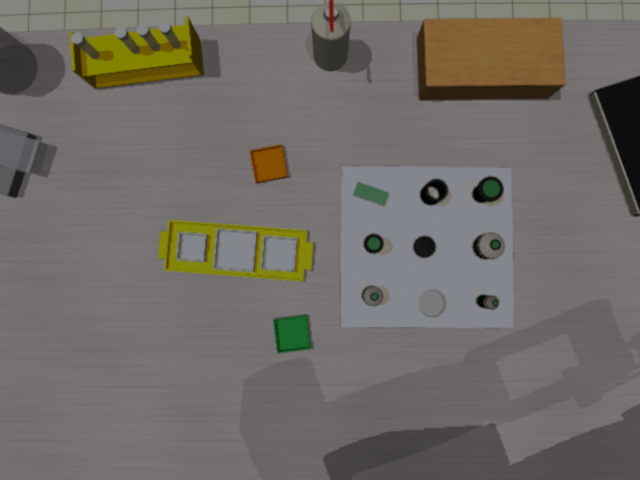

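View pics/scene0.png

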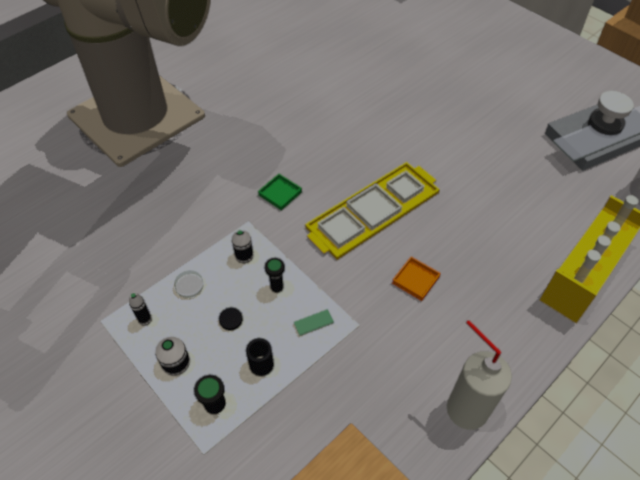

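The top view shows these candidates:
- **Lenses (aluminium taper):** (373,296), (490,245) and (489,302).
- **Eyepieces (collars):** (374,243) and (488,190).
- **Spacer tube:** (433,192).
- **Seats, left to right:** small (193,248), large (236,251), medium (281,254).
- **Decoys:** the green tile at (293,333) and the orange tile at (269,163).

Next I'll measure the positions and check a close crop.

Run:
```python
from h import *
from scipy import ndimage as N
W={}
for n in('top','scene'):
    z=np.load(f'/tmp/{n}.npz',allow_pickle=True);P=z['P'].item();W[n]=cloud(P,z['d']);
    w=W[n]; m=(w[...,2]>.018)&(w[...,2]<.1)&(w[...,0]>.25)&(w[...,0]<.68)&(w[...,1]>-.38)&(w[...,1]<0)
    l,k=N.label(m)
    for i in range(1,k+1):
        q=w[l==i]
        if len(q)<40: continue
        t=q[q[:,2]>q[:,2].max()-.008]
        vu=np.argwhere(l==i).mean(0)[::-1]
        print(n,vu.round(),len(q),'zmax',q[:,2].max().round(4),'mid',((q.max(0)+q.min(0))/2).round(4)[:2],'ext',(q.max(0)-q.min(0)).round(3)[:2],'top',((t.max(0)+t.min(0))/2)[:2].round(4))
# caddy
w=W['top'];z=np.load('/tmp/top.npz',allow_pickle=True);im=z['im'].astype(int);P=z['P'].item()
m=((im.min(2)>130)&(im.max(2)-im.min(2)<40)).astype(np.uint8); m[:,:165]=0;m[:,310:]=0;m[:215]=0;m[285:]=0
l,k=N.label(m)
for i in range(1,k+1):
    a=np.argwhere(l==i)
    if len(a)<150: continue
    print('seat',cv2.minAreaRect(a[:,::-1].astype(np.int32)),np.nanmedian(w[l==i],0).round(4))
m=((im[...,0]>150)&(im[...,2]<80));m[:,:150]=0;m[:,320:]=0;m[:210]=0;m[290:]=0
q=w[m];print('caddy',cv2.minAreaRect(q[:,:2].astype(np.float32)*1000),np.nanmedian(q,0))
print('pad z',w[280:290,430:440,2].mean(),'table',w[400:410,150:200,2].mean())
cv2.imwrite('pics/crop.png',np.vstack([cv2.resize(z['im'][210:325,335:520,::-1],None,fx=4,fy=2.6,interpolation=2),cv2.resize(z['im'][210:290,155:340,::-1],None,fx=4,fy=3.6,interpolation=2)]))
```

```text
top [489. 189.] 582 zmax 0.0673 mid [ 0.6253 -0.2664] ext [0.041 0.044] top [ 0.6258 -0.2664]
top [435. 191.] 427 zmax 0.0641 mid [ 0.6264 -0.1754] ext [0.039 0.04 ] top [ 0.6268 -0.1755]
top [489. 245.] 671 zmax 0.0661 mid [ 0.5312 -0.2683] ext [0.045 0.046] top [ 0.5315 -0.2696]
top [373. 243.] 321 zmax 0.0725 mid [ 0.5361 -0.065 ] ext [0.033 0.033] top [ 0.5361 -0.0654]
top [372. 295.] 346 zmax 0.0732 mid [ 0.4482 -0.0642] ext [0.032 0.034] top [ 0.4479 -0.0638]
top [488. 302.] 259 zmax 0.0816 mid [ 0.4341 -0.2612] ext [0.024 0.024] top [ 0.4341 -0.26  ]
scene [242. 244.] 496 zmax 0.0745 mid [ 0.448  -0.0639] ext [0.034 0.034] top [ 0.4485 -0.0639]
scene [274. 271.] 503 zmax 0.073 mid [ 0.535  -0.0648] ext [0.033 0.034] top [ 0.535  -0.0648]
scene [139. 307.] 414 zmax 0.0823 mid [ 0.4349 -0.2613] ext [0.025 0.024] top [ 0.4355 -0.2614]
scene [172. 354.] 882 zmax 0.0659 mid [ 0.5318 -0.269 ] ext [0.045 0.045] top [ 0.532  -0.2692]
scene [260. 355.] 744 zmax 0.0618 mid [ 0.6272 -0.1748] ext [0.04  0.039] top [ 0.6265 -0.1746]
scene [209. 392.] 899 zmax 0.0675 mid [ 0.6254 -0.2663] ext [0.045 0.044] top [ 0.6251 -0.2662]
seat ((236.46762084960938, 250.9205780029297), (33.439674377441406, 35.97066116333008), 4.39870548248291) [0.5295 0.1748 0.0066]
seat ((192.82069396972656, 247.65174865722656), (20.180051803588867, 23.252735137939453), 4.763641834259033) [0.5374 0.2526 0.007 ]
seat ((280.43231201171875, 253.87940979003906), (26.613685607910156, 28.070920944213867), 4.39870548248291) [0.5229 0.0965 0.0066]
caddy ((0.0, 0.0), (0.0, 0.0), 0.0) [nan nan nan]
pad z 0.003500885093026552 table nan
  return np.nanmean(a, axis, out=out, keepdims=keepdims)
```

View pics/crop.png

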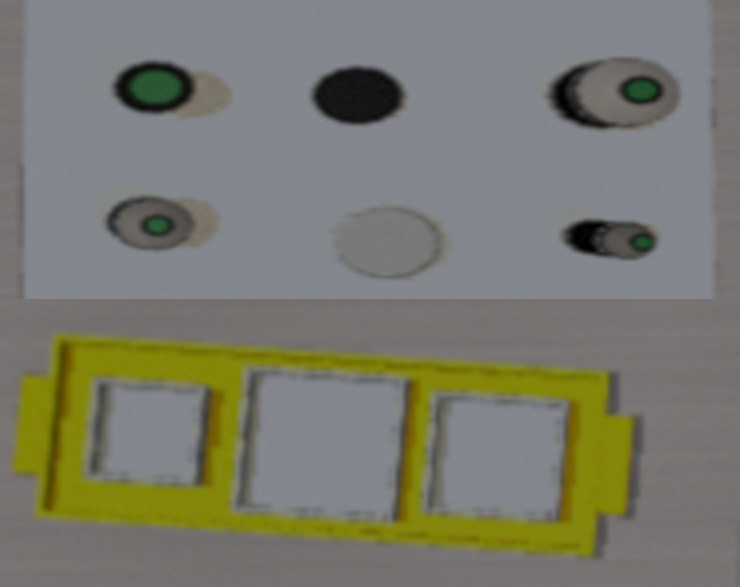

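The crop confirms the choice. The lenses with a taper and small glass are medium (left), wide (upper right) and slim (lower right), and seat sizes run small, large, medium from left. I'll grip with the jaws along world y, doing slim first.

>>> {"method": "servo_tool", "body": {"translation": [[0,0,0],[0,0,0],[0,0,0],[0,0,0],[2.55,-3.1,0],[2.55,-3.1,0],[2.55,-3.1,0],[2.55,-3.1,0],[2.55,-3.1,0],[2.55,-3.1,0],[2.6,-3.1,0],[0,0,0]], "dr": [[0,0,7.1],[0,0,7.1],[0,0,7.1],[0,0,3.95],[0,0,0],[0,0,0],[0,0,0],[0,0,0],[0,0,0],[0,0,0],[0,0,0],[0,0,0]], "gripper": -1}}

```text
time_s: 1.1
tcp_pos: [0.4387, -0.32, 0.2183]
orientation: [-179.8, -0.1, 0.3]
ft_force: [0.0, -0.7, -0.4]
width: 0.093
```

>>> {"method": "servo_tool", "body": {"translation": [[0,-3.2,0],[0,-3.2,0],[0,0,0],[0,0,0]], "dr": [[0,0,0],[0,0,0],[0,0,0],[0,0,0]]}}

```text
time_s: 1.43
tcp_pos: [0.4349, -0.2606, 0.2184]
orientation: [-180.0, 0.0, 0.1]
ft_force: [-0.2, -1.4, 0.0]
width: 0.0929
```

Run:
```python
from h import *
im,d,P=shot('wrist','pics/w1.png');w=cloud(P,d)
s=bot.observe();print(s['time_s'],s['tcp_pos'],s['orientation'])
for c in ((.4347,-.2612),(.5316,-.269)):
    m=(np.hypot(w[...,0]-c[0],w[...,1]-c[1])<.04)&(w[...,2]>.02)&(w[...,2]<.1);q=w[m]
    if len(q): print(len(q),(q.max(0)+q.min(0))/2,q.max(0)-q.min(0),q[:,2].max())
```

```text
1.4833 [ 0.43487351 -0.26166218  0.21853122] [1.79975217e+02 1.07569985e-02 7.12058498e-02]
725 [ 0.43376961 -0.26342045  0.05116288] [0.02324525 0.02376687 0.06205933] 0.08219254282913019
2276 [ 0.53010355 -0.271041    0.05310057] [0.04554659 0.04586626 0.02639605] 0.06629859579850861
```

View pics/w1.png

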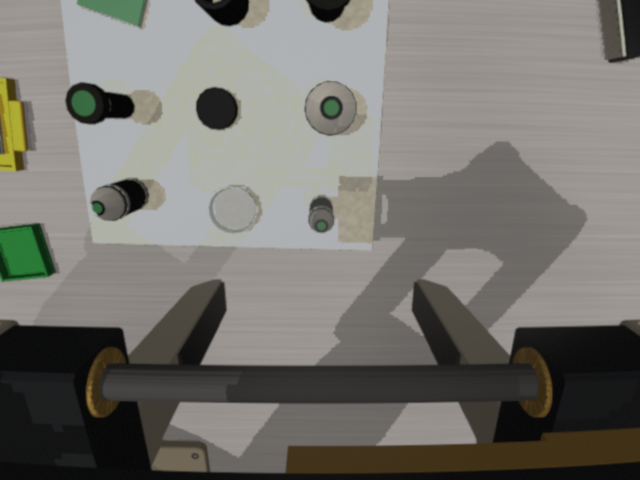

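The wrist view agrees to within 2 mm, with slim at (320,215) and wide at (330,107). I'll descend on the slim lens.

>>> {"method": "servo_tool", "body": {"translation": [[0,0,3.2],[0,0,3.2],[0,0,3.2],[0,0,3.2],[0,0,3.2],[0,0,2],[0,0,1.6],[0,0,0],[0,0,0],[0,0,0]], "dr": [[0,0,0],[0,0,0],[0,0,0],[0,0,0],[0,0,0],[0,0,0],[0,0,0],[0,0,0],[0,0,0],[0,0,0]]}}

```text
time_s: 2.32
tcp_pos: [0.4355, -0.2629, 0.0237]
orientation: [179.9, -0.1, -0.0]
ft_force: [-0.2, 0.4, 0.5]
width: 0.0932
```

>>> {"method": "servo_tool", "body": {"translation": [[0,0,0],[0,0,0],[0,0,0],[0,0,0],[0,0,0],[0,0,0],[0,0,0],[0,0,0],[0,0,0],[0,0,0],[0,0,0],[0,0,0]], "dr": [[0,0,0],[0,0,0],[0,0,0],[0,0,0],[0,0,0],[0,0,0],[0,0,0],[0,0,0],[0,0,0],[0,0,0],[0,0,0],[0,0,0]], "gripper": 1}}

```text
time_s: 3.32
tcp_pos: [0.435, -0.2616, 0.0226]
orientation: [180.0, 0.0, 0.0]
ft_force: [-0.1, -0.8, -0.3]
width: 0.0238
```

>>> {"method": "servo_tool", "body": {"translation": [[0,0,-0.5],[0,0,-1.5],[0,0,-2.5],[0,0,-2.5],[0,0,-2.5],[0.2,-1.0,-2.0],[0.4,-2.0,-0.5],[0.52,-2.6,0],[0.52,-2.6,0],[0.52,-2.6,0],[0.52,-2.6,0],[0.52,-2.6,0]], "dr": [[0,0,0],[0,0,0],[0,0,0],[0,0,0],[0,0,0],[0,0,0],[0,0,0],[0,0,0],[0,0,0],[0,0,0],[0,0,0],[0,0,0]]}}

```text
time_s: 4.32
tcp_pos: [0.467, -0.1004, 0.143]
orientation: [180.0, -0.0, -0.0]
ft_force: [0.2, 0.3, -0.7]
width: 0.0238
```

>>> {"method": "servo_tool", "body": {"translation": [[0.52,-2.6,0],[0.52,-2.6,0],[0.52,-2.6,0],[0.52,-2.6,0],[0.52,-2.6,0],[0.52,-2.6,0],[0.52,-2.6,0],[0.52,-2.6,0],[0.52,-2.6,0],[0.52,-2.6,0],[0.52,-2.6,0],[0.5,-2.5,0]], "dr": [[0,0,0],[0,0,0],[0,0,0],[0,0,0],[0,0,0],[0,0,0],[0,0,0],[0,0,0],[0,0,0],[0,0,0],[0,0,0],[0,0,0]]}}

```text
time_s: 5.32
tcp_pos: [0.5291, 0.2109, 0.1429]
orientation: [-180.0, 0.0, 0.0]
ft_force: [1.0, -0.3, -0.7]
width: 0.024
```

>>> {"method": "servo_tool", "body": {"translation": [[0.2,-1.5,0],[0,-1,0],[0,0,0],[0,0,0],[0,0,0]], "dr": [[0,0,0],[0,0,0],[0,0,0],[0,0,0],[0,0,0]]}}

```text
time_s: 5.73
tcp_pos: [0.531, 0.2332, 0.1425]
orientation: [180.0, 0.0, -0.0]
ft_force: [0.6, 0.4, -1.4]
width: 0.0237
```

```bash
cat > seat.py <<'E'
from h import *
import sys
from scipy import ndimage as N
im,d,P=shot('wrist',sys.argv[1]);w=cloud(P,d)
s=bot.observe();print(s['time_s'],s['tcp_pos'],s['orientation'],s['width'])
# lens in hand/placed
t=s['tcp_pos'];m=(np.hypot(w[...,0]-t[0],w[...,1]-t[1])<.028)&(w[...,2]<t[2]-.003)&(w[...,2]>t[2]-.05)
# seat floors
i=im.astype(int);m=(i.max(2)-i.min(2)<35)&(w[...,2]>.0045)&(w[...,2]<.0115)&(w[...,1]>.04)&(w[...,1]<.3)&(abs(w[...,0]-.53)<.06)
l,k=N.label(N.binary_opening(m,iterations=2))
for j in range(1,k+1):
    q=w[l==j]
    if len(q)>200: print(len(q),cv2.minAreaRect((q[:,:2]*1000).astype(np.float32)),np.median(q[:,2]))
E
python3 seat.py pics/w2.png
```

```text
5.7833 [0.53111065 0.23313819 0.14261185] [ 1.79973982e+02  1.20865852e-02 -5.69518336e-02] 0.02366527603199331
5799 ((529.4957885742188, 174.06106567382812), (66.45735931396484, 65.3304443359375), 84.69082641601562) 0.007761356917960205
2601 ((536.7169799804688, 253.1699981689453), (44.29197311401367, 42.664459228515625), 84.68106842041016) 0.007721654914057963
3448 ((522.1636962890625, 95.18336486816406), (51.858970642089844, 53.206417083740234), 84.65359497070312) 0.007745829342999444
```

View pics/w2.png

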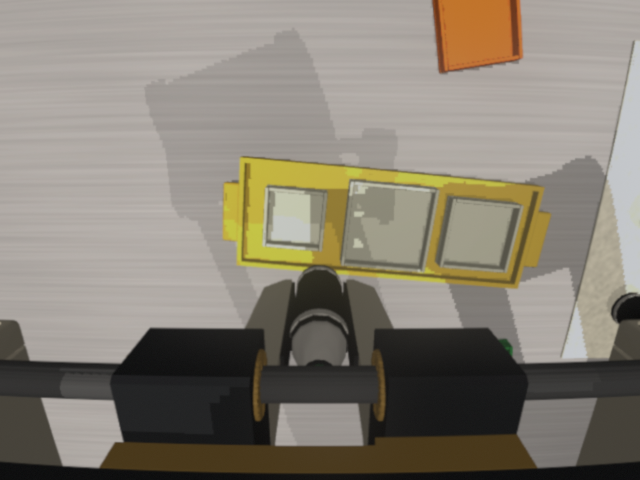

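The lens is held upright in the hand and all three compartments are measured: small at (295,217), large at (388,225), medium at (480,233). I'll lower the slim lens into the small one.

>>> {"method": "servo_tool", "body": {"translation": [[0.3,-1.0,0],[0.3,-1.0,0],[0,0,2.5],[0,0,2.5],[0,0,2.5],[0,0,2],[0,0,1],[0,0,0.5],[0,0,0],[0,0,0],[0,0,0]], "dr": [[0,0,0],[0,0,0],[0,0,0],[0,0,0],[0,0,0],[0,0,0],[0,0,0],[0,0,0],[0,0,0],[0,0,0],[0,0,0]]}}

```text
time_s: 6.7
tcp_pos: [0.5385, 0.255, 0.0345]
orientation: [-179.9, -0.2, 0.0]
ft_force: [0.4, 0.8, -1.1]
width: 0.0234
```

>>> {"method": "servo_tool", "body": {"translation": [[0,0,0.2],[0,0,0.2],[0,0,0.1],[0,0,0.05],[0,0,0],[0,0,0]], "dr": [[0,0,0],[0,0,0],[0,0,0],[0,0,0],[0,0,0],[0,0,0]]}}

```text
time_s: 7.2
tcp_pos: [0.5371, 0.2543, 0.0271]
orientation: [180.0, 0.0, 0.0]
ft_force: [0.6, -0.7, -2.0]
width: 0.0233
```

>>> {"method": "servo_tool", "body": {"translation": [[0,0,0.05],[0,0,0.03],[0,0,0],[0,0,0]], "dr": [[0,0,0],[0,0,0],[0,0,0],[0,0,0]]}}

```text
time_s: 7.53
tcp_pos: [0.5373, 0.2544, 0.0266]
orientation: [-180.0, -0.0, 0.0]
ft_force: [-1.3, -0.5, 2.4]
width: 0.0233
```

Contact felt (about +4 N). I'll open part-way and lift.

>>> {"method": "servo_tool", "body": {"translation": [[0,0,0],[0,0,0],[0,0,0],[0,0,0],[0,0,0],[0,0,0],[0,0,0],[0,0,0]], "dr": [[0,0,0],[0,0,0],[0,0,0],[0,0,0],[0,0,0],[0,0,0],[0,0,0],[0,0,0]], "gripper": -0.1}}

```text
time_s: 8.2
tcp_pos: [0.5371, 0.2544, 0.0263]
orientation: [-180.0, 0.0, 0.0]
ft_force: [-0.4, -0.5, 0.2]
width: 0.0512
```

>>> {"method": "servo_tool", "body": {"translation": [[0,0,-0.5],[0,0,-1.5],[0,0,-2.5],[0,0,-3],[0,0,-3],[0,0,-3],[0,0,-2],[0,0,0]], "dr": [[0,0,0],[0,0,0],[0,0,0],[0,0,0],[0,0,0],[0,0,0],[0,0,0],[0,0,0]]}}

```text
time_s: 8.87
tcp_pos: [0.5401, 0.2556, 0.1883]
orientation: [-179.8, -0.5, 0.0]
ft_force: [0.7, 0.0, 1.0]
width: 0.0512
```

>>> {"method": "servo_tool", "body": {"translation": [[-0.9,3.2,0],[-0.9,3.2,0],[-0.9,3.2,0],[-0.9,3.2,0],[-0.9,3.2,0],[-0.9,3.2,0],[-0.9,3.2,0],[-0.9,3.2,0],[-0.9,3.2,0],[-0.8,3.0,0],[0,0,0],[0,0,0]], "dr": [[0,0,0],[0,0,0],[0,0,0],[0,0,0],[0,0,0],[0,0,0],[0,0,0],[0,0,0],[0,0,0],[0,0,0],[0,0,0],[0,0,0]], "gripper": -1}}

```text
time_s: 9.87
tcp_pos: [0.4477, -0.0648, 0.181]
orientation: [-180.0, 0.0, -0.2]
ft_force: [0.0, 0.1, 0.4]
width: 0.0929
```

```bash
cat > look.py <<'E'
from h import *
import sys
im,d,P=shot('wrist',sys.argv[1]);w=cloud(P,d)
s=bot.observe();print(s['time_s'],s['tcp_pos'],s['orientation'],s['width'])
for a in sys.argv[2:]:
    c=[float(x) for x in a.split(',')]
    m=(np.hypot(w[...,0]-c[0],w[...,1]-c[1])<.033)&(w[...,2]>.02)&(w[...,2]<.1);q=w[m]
    if len(q): print(len(q),((q.max(0)+q.min(0))/2).round(4),(q.max(0)-q.min(0)).round(4),q[:,2].max())
E
python3 look.py pics/w3.png .448,-.064 .535,-.065
```

```text
9.9167 [ 0.44793572 -0.06377102  0.18105265] [-1.79971493e+02  1.34088939e-02 -1.03575114e-01] 0.09300184719957218
1531 [ 0.448  -0.0648  0.0473] [0.0328 0.0335 0.0544] 0.07446967091426482
1729 [ 0.5356 -0.0661  0.0692] [0.0328 0.0334 0.0059] 0.07212953924462534
```

View pics/w3.png

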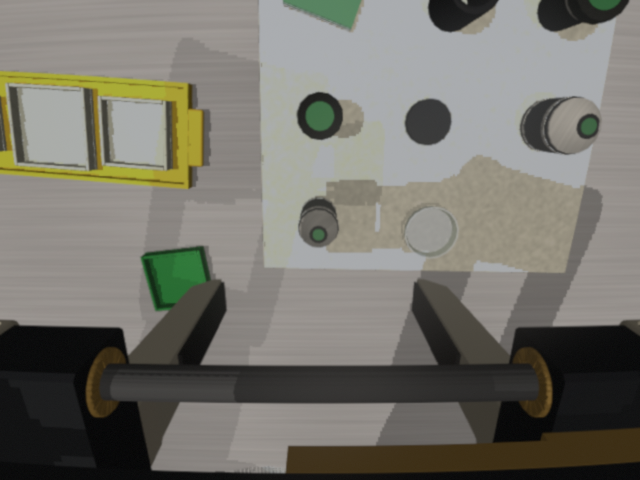

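The medium lens (taper, glass at (318,235)) lies directly below; the collared eyepiece at (320,115) is 88 mm off.

>>> {"method": "servo_tool", "body": {"translation": [[0,0.1,3],[0,0,3],[0,0,3],[0,0,3],[0,0,2.5],[0,0,1.6],[0,0,0],[0,0,0],[0,0,0]], "dr": [[0,0,0],[0,0,0],[0,0,0],[0,0,0],[0,0,0],[0,0,0],[0,0,0],[0,0,0],[0,0,0]]}}

```text
time_s: 10.67
tcp_pos: [0.4492, -0.0641, 0.0215]
orientation: [180.0, -0.1, 0.1]
ft_force: [-0.0, -0.8, -0.3]
width: 0.0932
```

>>> {"method": "servo_tool", "body": {"translation": [[0,0,0],[0,0,0],[0,0,0],[0,0,0],[0,0,0],[0,0,0],[0,0,0],[0,0,0],[0,0,0],[0,0,0],[0,0,0],[0,0,0]], "dr": [[0,0,0],[0,0,0],[0,0,0],[0,0,0],[0,0,0],[0,0,0],[0,0,0],[0,0,0],[0,0,0],[0,0,0],[0,0,0],[0,0,0]], "gripper": 1}}

```text
time_s: 11.67
tcp_pos: [0.4481, -0.0646, 0.0203]
orientation: [-180.0, 0.0, 0.0]
ft_force: [-0.4, 1.0, -0.8]
width: 0.0335
```

>>> {"method": "servo_tool", "body": {"translation": [[0,0,-0.5],[0,0,-1.5],[0,0,-2.5],[0,0,-2.5],[0,0,-2.0],[0.7,-1.6,-1.0],[1.1,-2.4,0],[1.1,-2.4,0],[1.1,-2.4,0],[1.1,-2.4,0],[1.1,-2.4,0],[0.8,-1.6,0]], "dr": [[0,0,0],[0,0,0],[0,0,0],[0,0,0],[0,0,0],[0,0,0],[0,0,0],[0,0,0],[0,0,0],[0,0,0],[0,0,0],[0,0,0]]}}

```text
time_s: 12.67
tcp_pos: [0.5185, 0.0895, 0.1205]
orientation: [-180.0, 0.0, 0.1]
ft_force: [0.6, -0.4, -2.2]
width: 0.0333
```

>>> {"method": "servo_tool", "body": {"translation": [[0.4,-0.8,0],[0,0,0],[0,0,0],[0,0,0]], "dr": [[0,0,0],[0,0,0],[0,0,0],[0,0,0]]}}

```text
time_s: 13.0
tcp_pos: [0.5217, 0.0944, 0.1202]
orientation: [180.0, 0.0, -0.0]
ft_force: [0.8, -0.3, -1.7]
width: 0.0339
```

```bash
python3 seat.py pics/w4.png
```

```text
13.05 [0.5217073  0.09431154 0.12023863] [ 1.79978017e+02  2.73268160e-02 -4.86472145e-02] 0.03372033584284244
6629 ((529.8713989257812, 176.54872131347656), (65.38935852050781, 65.30272674560547), 84.29804992675781) 0.007696869144491747
1457 ((537.0867309570312, 255.53689575195312), (41.273048400878906, 43.12040328979492), 85.39488983154297) 0.00763881297064406
4228 ((522.1951904296875, 97.7177505493164), (54.310699462890625, 52.84095001220703), 84.74474334716797) 0.007723455197781198
```

View pics/w4.png

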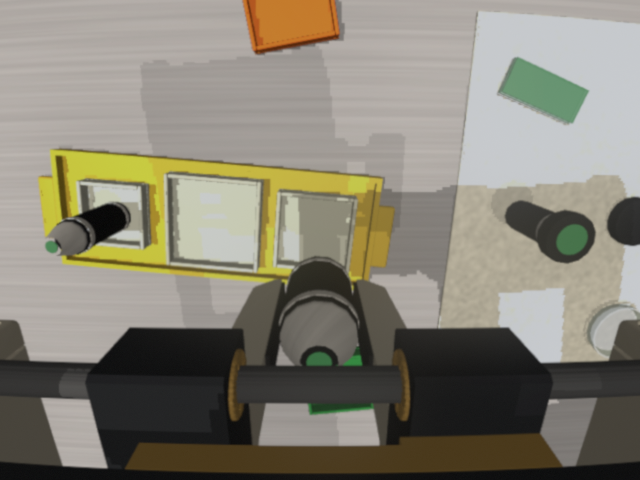

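The slim lens stands in the small seat (underside near (115,217)). The medium lens is above its seat, so I'll shift 2 mm and lower it.

>>> {"method": "servo_tool", "body": {"translation": [[0,-0.2,1.5],[0,0,2.5],[0,0,2.5],[0,0,1.5],[0,0,0.7],[0,0,0.3],[0,0,0],[0,0,0],[0,0,0.2],[0,0,0.2],[0,0,0],[0,0,0]], "dr": [[0,0,0],[0,0,0],[0,0,0],[0,0,0],[0,0,0],[0,0,0],[0,0,0],[0,0,0],[0,0,0],[0,0,0],[0,0,0],[0,0,0]]}}

```text
time_s: 14.05
tcp_pos: [0.5224, 0.0974, 0.0266]
orientation: [-180.0, -0.0, 0.0]
ft_force: [0.6, -0.7, -1.3]
width: 0.0334
```

>>> {"method": "servo_tool", "body": {"translation": [[0,0,0.1],[0,0,0.07],[0,0,0.05],[0,0,0],[0,0,0],[0,0,0]], "dr": [[0,0,0],[0,0,0],[0,0,0],[0,0,0],[0,0,0],[0,0,0]]}}

```text
time_s: 14.55
tcp_pos: [0.5222, 0.0974, 0.0243]
orientation: [-180.0, -0.0, 0.0]
ft_force: [-1.9, 0.8, 1.8]
width: 0.0333
```

Contact (about +3 N). I'll release, opening to about 60 mm, and retreat.

>>> {"method": "servo_tool", "body": {"translation": [[0,0,0],[0,0,0],[0,0,0],[0,0,0],[0,0,0],[0,0,0],[0,0,0],[0,0,0]], "dr": [[0,0,0],[0,0,0],[0,0,0],[0,0,0],[0,0,0],[0,0,0],[0,0,0],[0,0,0]], "gripper": -0.3}}

```text
time_s: 15.22
tcp_pos: [0.5222, 0.0974, 0.0241]
orientation: [-180.0, -0.0, 0.0]
ft_force: [-0.4, 0.4, 0.4]
width: 0.0605
```

>>> {"method": "servo_tool", "body": {"translation": [[0,0,-0.5],[0,0,-1.5],[0,0,-2.5],[0,0,-3],[0,0,-3],[0,0,-3],[0,0,-2],[0,0,0]], "dr": [[0,0,0],[0,0,0],[0,0,0],[0,0,0],[0,0,0],[0,0,0],[0,0,0],[0,0,0]]}}

```text
time_s: 15.88
tcp_pos: [0.5253, 0.0977, 0.1856]
orientation: [-180.0, -0.5, 0.0]
ft_force: [0.9, 0.2, 0.7]
width: 0.0604
```

>>> {"method": "servo_tool", "body": {"translation": [[0.1,3.3,0],[0.1,3.3,0],[0.1,3.3,0],[0.1,3.3,0],[0.1,3.3,0],[0.1,3.3,0],[0.1,3.3,0],[0.1,3.3,0],[0.1,3.3,0],[0,3.3,0],[0,3.5,0],[0,0,0]], "dr": [[0,0,0],[0,0,0],[0,0,0],[0,0,0],[0,0,0],[0,0,0],[0,0,0],[0,0,0],[0,0,0],[0,0,0],[0,0,0],[0,0,0]], "gripper": -1}}

```text
time_s: 16.88
tcp_pos: [0.53, -0.2731, 0.1784]
orientation: [179.9, 0.1, -0.2]
ft_force: [0.8, -1.1, 0.1]
width: 0.0928
```

>>> {"method": "servo_tool", "body": {"translation": [[0,0,0],[0,0,0]], "dr": [[0,0,0],[0,0,0]]}}

```text
time_s: 17.05
tcp_pos: [0.5308, -0.2671, 0.1784]
orientation: [-179.9, 0.1, -0.0]
ft_force: [-0.2, 0.2, -0.9]
width: 0.093
```

```bash
python3 look.py pics/w5.png .5315,-.2695 .625,-.266
```

```text
17.1 [ 0.53100635 -0.26660017  0.1786031 ] [-1.79946006e+02  4.23262150e-02  2.81808366e-02] 0.09285968338315341
2466 [ 0.5313 -0.2712  0.0431] [0.0444 0.046  0.0462] 0.06621817335057817
2938 [ 0.626 -0.268  0.063] [0.0433 0.0438 0.0065] 0.06630906376664142
```

View pics/w5.png

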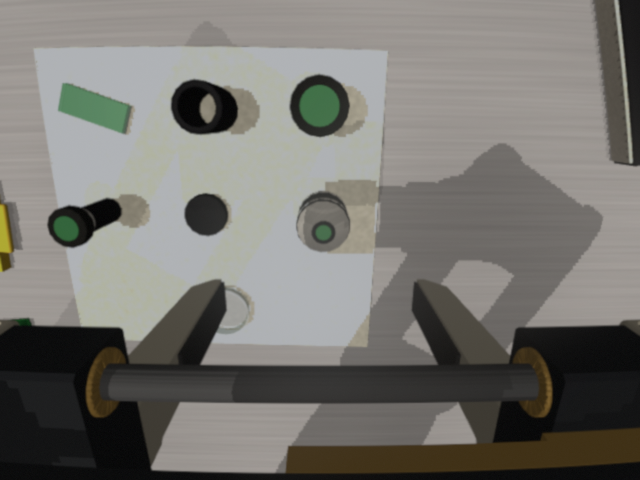

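The wide lens (taper, glass at (323,232)) is below, about 3 mm off in y. I'll correct and descend.

>>> {"method": "servo_tool", "body": {"translation": [[0,0.3,3],[0,0,3],[0,0,3],[0,0,3],[0,0,2.5],[0,0,1.6],[0,0,0],[0,0,0],[0,0,0]], "dr": [[0,0,0],[0,0,0],[0,0,0],[0,0,0],[0,0,0],[0,0,0],[0,0,0],[0,0,0],[0,0,0]]}}

```text
time_s: 17.85
tcp_pos: [0.5323, -0.2703, 0.0197]
orientation: [179.9, -0.1, 0.1]
ft_force: [0.5, -0.5, 0.5]
width: 0.0935
```

>>> {"method": "servo_tool", "body": {"translation": [[0,0,0],[0,0,0],[0,0,0],[0,0,0],[0,0,0],[0,0,0],[0,0,0],[0,0,0],[0,0,0],[0,0,0],[0,0,0],[0,0,0]], "dr": [[0,0,0],[0,0,0],[0,0,0],[0,0,0],[0,0,0],[0,0,0],[0,0,0],[0,0,0],[0,0,0],[0,0,0],[0,0,0],[0,0,0]], "gripper": 1}}

```text
time_s: 18.85
tcp_pos: [0.5311, -0.2706, 0.0181]
orientation: [-180.0, 0.0, 0.0]
ft_force: [-0.2, -0.2, 0.4]
width: 0.0454
```

>>> {"method": "servo_tool", "body": {"translation": [[0,0,-0.5],[0,0,-1.5],[0,0,-2.5],[0,0,-3],[0,0,-3],[0,-0.6,-2.0],[0,-2.0,-0.5],[0,-2.6,0],[0,-2.6,0],[0,-2.6,0],[0,-2.6,0],[0,-2.6,0]], "dr": [[0,0,0],[0,0,0],[0,0,0],[0,0,0],[0,0,0],[0,0,0],[0,0,0],[0,0,0],[0,0,0],[0,0,0],[0,0,0],[0,0,0]]}}

```text
time_s: 19.85
tcp_pos: [0.5306, -0.1133, 0.148]
orientation: [-180.0, 0.0, -0.0]
ft_force: [0.5, 0.4, -3.9]
width: 0.0458
```

>>> {"method": "servo_tool", "body": {"translation": [[0,-2.6,0],[0,-2.6,0],[0,-2.6,0],[0,-2.6,0],[0,-2.6,0],[0,-2.6,0],[0,-2.6,0],[0,-2.6,0],[0,-2.6,0],[0,-2.6,0],[-0.1,-2,0],[0,-1,0]], "dr": [[0,0,0],[0,0,0],[0,0,0],[0,0,0],[0,0,0],[0,0,0],[0,0,0],[0,0,0],[0,0,0],[0,0,0],[0,0,0],[0,0,0]]}}

```text
time_s: 20.85
tcp_pos: [0.5294, 0.1777, 0.1479]
orientation: [-180.0, 0.0, 0.1]
ft_force: [-0.0, 0.2, -3.0]
width: 0.0458
```

>>> {"method": "servo_tool", "body": {"translation": [[0,0,0],[0,0,0],[0,0,0],[0,0,0]], "dr": [[0,0,0],[0,0,0],[0,0,0],[0,0,0]]}}

```text
time_s: 21.18
tcp_pos: [0.5303, 0.1741, 0.1481]
orientation: [180.0, 0.0, -0.1]
ft_force: [-0.0, 0.2, -2.8]
width: 0.0453
```

```bash
python3 seat.py pics/w6.png
```

```text
21.2333 [0.53029638 0.17415943 0.14812225] [ 1.79981100e+02  4.41227289e-03 -7.70468223e-02] 0.045690224175975014
5022 ((529.5711059570312, 175.36080932617188), (66.37814331054688, 65.11756134033203), 84.65530395507812) 0.007713281165670605
1375 ((536.9869384765625, 254.16505432128906), (42.7221565246582, 42.63850784301758), 83.6211929321289) 0.00772018150466619
1744 ((521.9247436523438, 96.4842758178711), (52.70990753173828, 53.34248352050781), 84.54509735107422) 0.007726100178392731
```

View pics/w6.png

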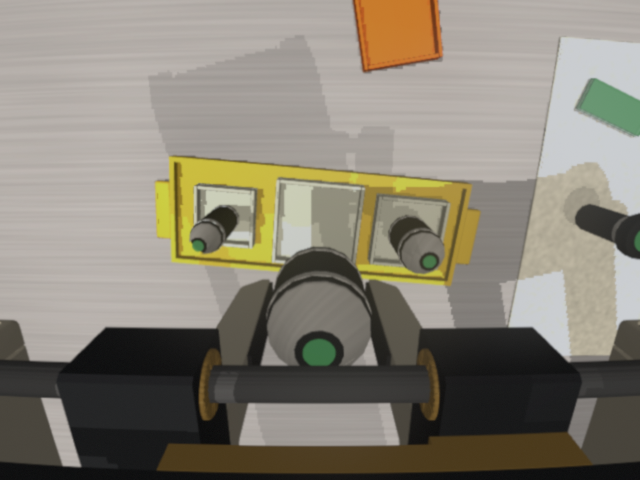

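Slim and medium stand in their seats, at (228,215) and (403,230), with the large seat (318,222) free. I'll shift 1 mm and lower.

>>> {"method": "servo_tool", "body": {"translation": [[0,-0.1,2.0],[0,0,2.5],[0,0,2.5],[0,0,2.5],[0,0,1.5],[0,0,0.7],[0,0,0.3],[0,0,0],[0,0,0],[0,0,0.3],[0,0,0],[0,0,0]], "dr": [[0,0,0],[0,0,0],[0,0,0],[0,0,0],[0,0,0],[0,0,0],[0,0,0],[0,0,0],[0,0,0],[0,0,0],[0,0,0],[0,0,0]]}}

```text
time_s: 22.23
tcp_pos: [0.5306, 0.1765, 0.0258]
orientation: [-180.0, -0.1, 0.0]
ft_force: [0.7, 0.3, -2.5]
width: 0.0457
```

>>> {"method": "servo_tool", "body": {"translation": [[0,0,0.1],[0,0,0.1],[0,0,0.1],[0,0,0],[0,0,0],[0,0,0]], "dr": [[0,0,0],[0,0,0],[0,0,0],[0,0,0],[0,0,0],[0,0,0]]}}

```text
time_s: 22.73
tcp_pos: [0.5301, 0.1764, 0.0221]
orientation: [180.0, 0.0, 0.0]
ft_force: [0.2, 0.4, -2.8]
width: 0.0456
```

>>> {"method": "servo_tool", "body": {"translation": [[0,0,0.04],[0,0,0.03],[0,0,0],[0,0,0]], "dr": [[0,0,0],[0,0,0],[0,0,0],[0,0,0]]}}

```text
time_s: 23.07
tcp_pos: [0.5303, 0.1764, 0.0221]
orientation: [180.0, -0.0, 0.0]
ft_force: [-3.3, -0.6, 5.4]
width: 0.0456
```

>>> {"method": "servo_tool", "body": {"translation": [[0,0,0],[0,0,0],[0,0,0],[0,0,0],[0,0,0],[0,0,0],[0,0,0],[0,0,0]], "dr": [[0,0,0],[0,0,0],[0,0,0],[0,0,0],[0,0,0],[0,0,0],[0,0,0],[0,0,0]], "gripper": -0.35}}

```text
time_s: 23.73
tcp_pos: [0.5302, 0.1764, 0.0214]
orientation: [180.0, -0.0, 0.0]
ft_force: [0.6, 0.3, 1.0]
width: 0.0632
```

>>> {"method": "servo_tool", "body": {"translation": [[0,0,-0.5],[0,0,-1.5],[0,0,-2.5],[0,0,-3],[0,0,-3],[0,0,-3],[0,0,-3],[-2,0,-2],[-3,0,0],[-3,0,0],[0,0,0],[0,0,0]], "dr": [[0,0,0],[0,0,0],[0,0,0],[0,0,0],[0,0,0],[0,0,0],[0,0,0],[0,0,0],[0,0,0],[0,0,0],[0,0,0],[0,0,0]]}}

```text
time_s: 24.73
tcp_pos: [0.4493, 0.1765, 0.207]
orientation: [-180.0, -0.1, 0.1]
ft_force: [0.1, -0.6, 1.3]
width: 0.0623
```

```bash
python3 look.py pics/w7.png .537,.254 .5296,.1758 .5222,.0968
python3 - <<'E'
from h import *
shot('scene','pics/s2.png');im,d,P=shot('top','pics/t2.png');w=cloud(P,d)
for c in((.6254,-.2664),(.6266,-.175),(.5355,-.065)):
    m=(np.hypot(w[...,0]-c[0],w[...,1]-c[1])<.035)&(w[...,2]>.018)&(w[...,2]<.1);q=w[m]
    print(len(q),((q.max(0)+q.min(0))/2).round(4) if len(q) else '')
E
```

```text
24.7833 [0.45031544 0.17649111 0.20713728] [-1.79980943e+02 -9.38459583e-02  2.98959467e-02] 0.06272435802617617
991 [0.5394 0.251  0.0531] [0.0458 0.0455 0.0661] 0.08612837981843713
2407 [0.5291 0.1757 0.0578] [0.0455 0.0463 0.0256] 0.07062238381346281
1550 [0.524  0.099  0.0489] [0.056  0.056  0.0577] 0.07773113212137073
584 [ 0.6262 -0.2659  0.0428]
427 [ 0.6265 -0.1757  0.0403]
319 [ 0.5361 -0.065   0.0657]
```

View pics/w7.png

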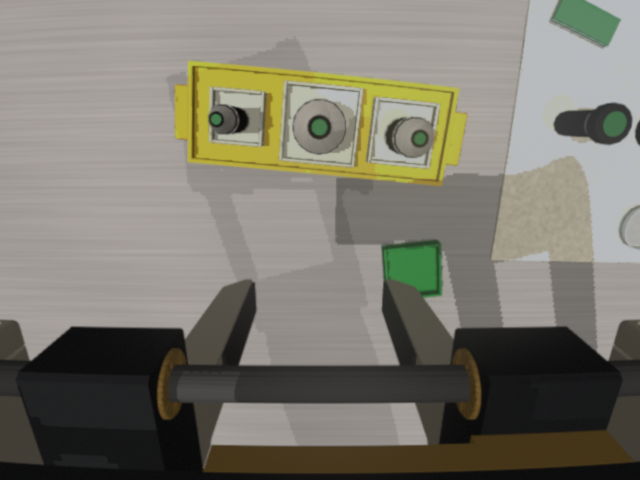

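View pics/s2.png

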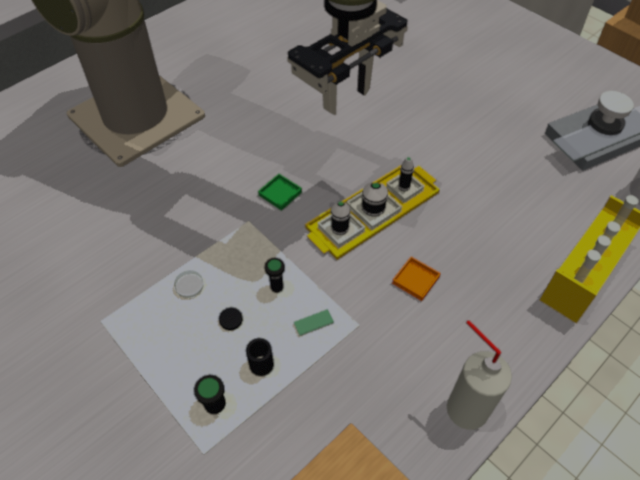

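All three lenses stand upright in the matching compartments (wrist view: (228,120), (320,127), (410,137)). The look-alikes haven't moved and the arm is clear.

```bash
python3 -c "
from plant import bot
print(bot.hand_in())"
```

```text
the job is handed in; nothing more can be done
None
```

The three projection lenses are in the yellow caddy, upright and nose up: slim in the smallest compartment, medium in the middle-sized, wide in the largest. I moved them in that order, lowered each until it touched the floor (about 3–8 N), then released. The job was handed in at about 25 s of the 90 s allowed.

- **Final pictures:** the wrist and scene views show each lens standing in its own compartment. The tops measured 71, 78 and 86 mm, against 67, 75 and 83 mm expected; the 3 mm excess looks like camera error.
- **Look-alikes:** both eyepieces and the spacer tube measured within about 1 mm of where they started.
- **Small disagreement:** the compartment positions differed by up to 2.5 mm between pictures, within the roughly 10 mm of clearance each lens has per side. Nothing else failed or disagreed.

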